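Make up a labelling kit tray

TASK

Make up the kit in the aluminium tray: lay the power brick flat in the wide pocket and the pile of hang tags squarely on top of it, stand the small printed box upright in the narrow pocket, and lay the thick marker in its rest. Each thing should sit fully down in its place; leave the mouse, the sticky notes and the thin pen where they lie.

Things in the scene. Friction and masses are not known exactly. Their poses are not given: they have to be found in the camera images.
- brick: black laptop power brick, a flat block with straight sides, 96 x 53 mm (x by y), 30 mm high with a flat top. Origin: centre of the underside; x along its length, z up. Loose; grasp across its 53 mm width. Belongs in the kit.
- tags: banded pile of off-white hang tags, 91 x 56 mm (x by y), 18 mm high, flat top and bottom. Origin: centre of the underside; x along its length, z up. Loose; grasp across its 56 mm width. Belongs in the kit, on top of the brick.
- carton: small printed retail box standing on its long narrow side, 30 mm wide (x) by 89 mm long (y), 50 mm high. Origin: centre of the underside; y along its length, z up. Loose; grasp across its 30 mm width. Belongs in the kit.
- marker: thick round marker pen with a black cap and white barrel, lying flat: 17 mm in diameter, 138 mm long (along y). Origin: at mid-length on the side it lies on at the start, 9 mm off its axis (so it goes round if the marker rolls). Loose; grasp across its thickness at mid-length. Belongs in the kit.
- mouse: black computer mouse, 105 x 60 mm (x by y), 35 mm high, rounded all over; looks somewhat like the power brick. Origin: centre of the underside. Loose, not part of the kit: stays where it lies.
- notes: yellow block of sticky notes, 75 x 76 mm, 25 mm high, nearly square; looks somewhat like the pile of tags. Origin: centre of the underside. Loose, not part of the kit: stays where it lies.
- pen: thin black ball pen, 145 mm long (along y), 12 mm wide, 9 mm high; looks somewhat like the marker. Origin: centre of the underside. Loose, not part of the kit: stays where it lies.
- wide_pocket: grey plastic liner, black floor, 150 x 82 x 13 mm, with one wide pocket, 112 (x) by 69 mm (y), for the power brick; pocket floor 3 mm above the origin, walls 10 mm above that. Origin: centre of its underside; x along the pocket. Fixed in an aluminium tray, 164 x 264 mm, rim 16 mm high. The tray and all loose things stand on a grey deck (the top of a low drawer unit), 120 mm above the bench.
- narrow_pocket: grey plastic liner, black floor, 150 x 82 x 13 mm, with one narrow rectangular pocket, 105 (x) by 46 mm (y), for the small printed box; pocket floor 3 mm above the origin, walls 10 mm above that floor. Origin: centre of the liner's underside; x along the pocket. Fixed in the same tray: the three liners lie in it long side to long side, 84 mm apart, in any order.
- marker_rest: grey plastic liner, black floor, 150 x 82 mm (x by y), in the same tray, with two saddles 12 mm thick, 45 mm either side of the middle, each with a 90 degree V, 37 mm wide and 25 mm above the origin at the top. The marker lies in the Vs along x, its axis 18 mm above the origin; 78 mm free between the saddles for fingers, floor at 3 mm, rim at 8 mm. Origin: centre of the underside. Fixed.

How it is judged:
By the outcome, as a careful person would: the job done as asked, in the order asked, and still so for the second after the job is handed in, with the robot touching nothing.
It also fails if it takes over 120 s, if anything falls off the work surface, if the arm or the gripper's body presses on something with over 40 N, if the wrist force passes 120 N, or if a joint passes its speed limit or range.

ROBOT

A 6-joint arm with a two-finger parallel gripper is mounted at the origin on a cart in front of the work surface, level with it; the furniture and walls round the work are solid. World frame = base frame: x ahead of the robot, y to its left, z up, the work surface at z = 0. Lengths are in mm, angles in rad, forces in N, time in s.
With the tool pointing down it reaches from about 300 to 850 mm from the base axis. Payload 4.2 kg.
Tool frame: the origin (TCP) lies on the centre line of the jaws, within the pads' length; the fingertips stand 8 mm ahead of it and the grasp point (between the pads) lies 11 mm behind it (env.nose_length is the distance from the TCP to the fingertips, in mm); z points along the fingers, y is the line along which they close (so a half turn about z gives the same grasp; the last joint's range is limited). The gripper opens to 91 mm and grips with 3 to 60 N. Pads are 32 mm wide; open, the fingers measure 118 mm over their backs; the gripper's body (76 mm by 178 mm) begins 60 mm behind the grasp point.
Start: joints at [1.324, 0.32, 1.565, -0, 1.257, -0.02], TCP at [129.296, 560.29, 221.976] pointing down, gripper open.
Joint ranges: [-3.11, 3.11], [-0.84, 2.01], [0.21, 2.61], [-1.34, 4.49], [0.05, 2.63], [-2.56, 2.56]. Speed limits (rad/s): [2.57, 2.57, 3.14, 3.14, 3.14, 3.14].

INTERFACE

Orientations are given as a rotation vector (axis times angle).
In Python, from workcell import env gives the robot as it stands. The module is installed in compiled form; this text tells all that it offers.
- The arm moves only by the tool pendant, called in YAML: its name, and indented under it one key for each argument. Schema: {"type":"object","properties":{"plan":{"type":"array","items":{"type":"array","items":{"type":"number"},"minItems":5,"maxItems":5},"minItems":1,"maxItems":10},"force":{"type":"number"},"only":{"type":"string"},"quiet":{"type":"boolean"},"lines":{"type":"string"}},"required":["plan"],"additionalProperties":false}. plan is a list of rows, 1 to 10 of them, each of 5 numbers: the finger opening in mm, then dx, dy, dz in cm, then a turn about the tool's z in units of 0.05 rad; each row shifts and turns the commanded pose from where the row before left it, along the tool's axes as they then stand; what a row does not reach is not made up. A row lasts 1/10 s, in which the tool goes at most 50 mm and 0.15 rad, less where a joint would pass 70% of its speed; a pose out of reach is approached as far as the arm can. The fingers move at their own pace and stop on an object; force is the grip in N (left out, the last holds). Time passes only in rows, so rows that do not move let the fingers close. The tool returns the time, the measured TCP pose, the force, the opening and the grip force at its end. only (a regular expression) keeps the lines of the reply that match it, lines (a string "A,B") keeps lines A to B, and quiet returns only ok. Input that does not fit is refused with a message, and nothing moves.
- env.read_state(): the state, without advancing time (a new reading comes with each control period).
- env.grab_frame(name): name is "scene" or "top"; returns a dict with "img" (480x640x3 uint8, red, green, blue), "K" (3x3 intrinsics, pixels), "origin" and "attitude" of the camera in the world. Camera axes: x right, y down, z forward; pixel columns grow to the right and rows downward; lengths in mm; the calibration is good to about 2 mm. A picture is of the moment at which its call begins. There is no depth.
- env.close_job(): hands the job in; it is judged then, once.
Trained networks look in a picture, given as the dict that the camera call returned (one of the last four; its "shot" number tells which), for a name from the list of things; names that differ only in an ending like _2 or _b are one class to them, and where a whole thing is asked for, a point or a joint stands for the part that bears it (a point fixed in the world has none). Each returns a list of dicts, best first, with "score" (0 to 1); they miss things now and then, are a little off and sometimes report something else, mostly with a low value. They report only what shows in the picture. A call takes as long as a camera call.
- env.search_frame(picture, name): "centre" ([x, y, z] in mm, in the coordinates of the camera as it stood for that picture, good to about 4 mm: the middle of the surface that is visible of it).
The state is a dict: "time_s": time; "qpos": joint angles; "joint_velocities": joint speeds; "joint_torque": joint torques, N m; "tcp_pos": TCP position; "ee_rot": TCP orientation; "ft_force": force on the tool from outside, world axes, zero at the start; "moment": the same for the moment, N m; "width": finger opening in mm; "gripper_force": force on a finger pad.
Only numpy, scipy, OpenCV 4.12 (cv2) and the standard library are available. Lean on these libraries where they do the work, as an engineer would, in place of code of your own. Each camera call takes 0.05 s, during which the arm holds its last target. There are 200 camera calls.

## Working session

There is one attempt and no reset: what is moved stays moved. The work goes in short steps, Python scripts to look and compute and a tool call to move; the robot and the scene stay as the last step left them, time stands still between calls to the robot, and variables do not carry over. Pictures are saved under pics/ and viewed, at most 14 in all, crops included, and the job is handed in when it is done.

```bash
mkdir -p pics; cat > h.py <<'E'
import numpy as np, cv2
from scipy.spatial.transform import Rotation as R
from workcell import env
def grab(name,fn=None):
    f=env.grab_frame(name)
    if fn: cv2.imwrite('pics/'+fn,f['img'][:,:,::-1])
    return f
def att(f):
    a=np.array(f['attitude'],float)
    return a if a.shape==(3,3) else R.from_rotvec(a).as_matrix()
def toworld(f,p): return att(f)@np.array(p)+np.array(f['origin'])
def proj(f,P):
    c=(np.atleast_2d(P)-np.array(f['origin']))@att(f)
    u=c@np.array(f['K']).T
    return u[:,:2]/u[:,2:]
def ray(f,uv,z):
    uv=np.atleast_2d(np.array(uv,float)); d=np.c_[uv,np.ones(len(uv))]@np.linalg.inv(np.array(f['K'])).T@att(f).T
    o=np.array(f['origin']); return o+d*((z-o[2])/d[:,2])[:,None]
E
python3 - <<'E'
from h import *
np.set_printoptions(precision=1,suppress=True)
print(env.read_state())
for n in ('scene','top'):
    f=grab(n,n+'0.png'); print(n,f['origin'],f['attitude'],f['K'])
    for k in 'brick tags carton marker mouse notes pen wide_pocket narrow_pocket marker_rest'.split():
        print(k,[(round(d['score'],2),toworld(f,d['centre']),proj(f,toworld(f,d['centre']))[0]) for d in env.search_frame(f,k)[:3]])
E
```

```text
{'time_s': 0.0, 'qpos': array([ 1.3,  0.3,  1.6, -0. ,  1.3, -0. ]), 'joint_velocities': array([ 0.,  0., -0.,  0., -0.,  0.]), 'joint_torque': array([ -0. , -41.2, -23.2,   0.1,   0. ,  -0. ]), 'tcp_pos': array([129.2, 559.8, 221.1]), 'ee_rot': array([-0.4, -3.1,  0. ]), 'ft_force': array([ 0.9, -0.3,  0.3]), 'moment': array([ 0.1, -0. ,  0. ]), 'gripper_force': 0.0, 'width': 91.03084262282208}
scene [ 651.5  728.3 1110.5] [-0.3 -2.9  1. ] [[509.6   0.  330.2]
 [  0.  509.6 246.5]
 [  0.    0.    1. ]]
brick [(0.83, array([430.3,   5.7, 147.1]), array([367.8, 244. ]))]
tags [(0.7, array([ 429.9, -157.1,  138.2]), array([352.8, 197.8]))]
carton [(0.85, array([ 408.6, -316.4,  167.7]), array([347.8, 147.8]))]
marker [(0.59, array([ 550. , -310.6,  133.4]), array([298.1, 165.9]))]
mouse [(0.69, array([400.8, 331.9, 152.5]), array([421.2, 365.2]))]
notes [(0.67, array([542.8, 340.9, 138.7]), array([353.1, 385.7]))]
pen [(0.58, array([422.3, 158.8, 126.1]), array([387.2, 301.7]))]
wide_pocket [(0.78, array([612.3,  84.5, 123.9]), array([298.7, 289.5]))]
narrow_pocket [(0.88, array([627.7
[... 541 characters left out ...]
[484.2, 298.1])), (0.66, array([396.5, 326.9, 153.5]), array([141.6, 304.5]))]
marker [(0.8, array([ 545.3, -316.3,  135.6]), array([472.2, 224.7]))]
mouse [(0.93, array([397.2, 321.7, 152.8]), array([144.4, 304.1]))]
notes [(0.63, array([543.8, 331.7, 144.5]), array([142.5, 228.4]))]
pen [(0.65, array([421.8, 147.4, 124. ]), array([238. , 290.1])), (0.54, array([423.2, -12.4, 150.8]), array([319.1, 288.5]))]
wide_pocket [(0.91, array([608.1,  85.5, 122. ]), array([269.5, 196.7])), (0.46, array([ 426.4, -157.8,  137.5]), array([393.7, 286. ]))]
narrow_pocket [(0.57, array([618.4,  -1.8, 134.9]), array([312.7, 190. ]))]
marker_rest [(0.68, array([630.8, -81. , 123.3]), array([352. , 184.6]))]
```

View pics/top0.png

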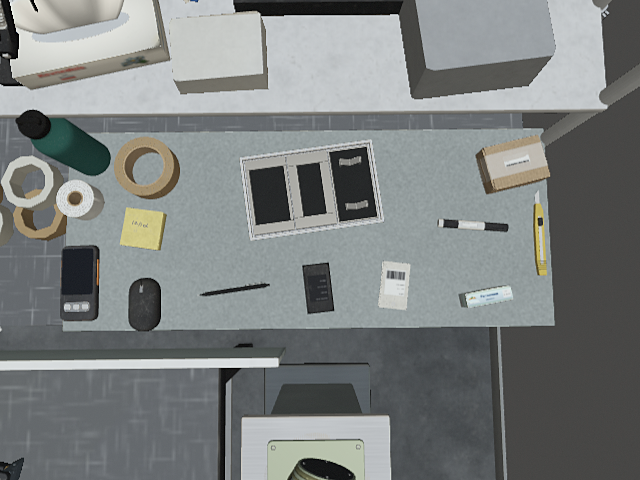

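View pics/scene0.png

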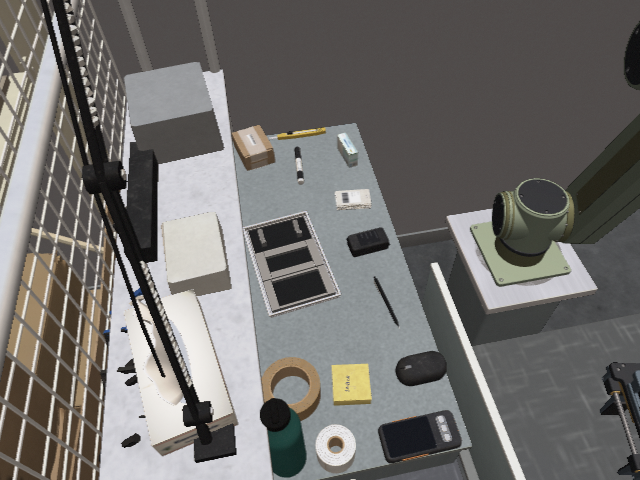

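```bash
cat > fit.py <<'E'
from h import *
from scipy.optimize import minimize
S=6
def mask(f,c,rad,thr):
    u,v=proj(f,c)[0].astype(int); x0,y0=max(u-rad,0),max(v-rad,0); x1,y1=min(u+rad,640),min(v+rad,480)
    im=cv2.resize(f['img'][y0:y1,x0:x1],None,fx=S,fy=S,interpolation=cv2.INTER_CUBIC)
    lab=cv2.cvtColor(im,cv2.COLOR_RGB2LAB).astype(float)
    deck=np.array(DECK)
    m=(np.linalg.norm(lab-deck,axis=2)>thr).astype(np.uint8)
    m=cv2.morphologyEx(m,cv2.MORPH_OPEN,np.ones((7,7)))
    cs,_=cv2.findContours(m,cv2.RETR_EXTERNAL,cv2.CHAIN_APPROX_NONE)
    ctr=np.array([u-x0,v-y0])*S
    k=max(cs,key=lambda q:cv2.pointPolygonTest(q,tuple(map(float,ctr)),True) if cv2.contourArea(q)>50*S else -1e9)
    out=np.zeros_like(m); cv2.drawContours(out,[k],-1,1,-1)
    return out,np.array([x0,y0])
DECK=None
def deckcol(f):
    global DECK
    lab=cv2.cvtColor(f['img'],cv2.COLOR_RGB2LAB); p=proj(f,np.array([[x,y,120] for x in (480,490,500) for y in (-230,-130,-60,40,180)])).astype(int)
    DECK=np.median(lab[p[:,1],p[:,0]],axis=0)
def box(q,d):
    x,y,z,a=q; s=np.array([[i,j,k] for i in(-.5,.5) for j in(-.5,.5) for k in(0,1)])*d
    return s@R.from_euler('z',a).as_matrix().T+[x,y,z]
def fit(fs,c,d,yaw,rad=45,thr=14,zfix=None):
    ms=[]
    for f in fs: deckcol(f); ms.append(mask(f,c,rad,thr))
    def cost(q):
        q=list(q)
        if zfix is not None: q[2]=zfix
        t=0
        for f,(m,o) in zip(fs,ms):
            p=((proj(f,box(q,d))-o+.5)*S-.5)
            h=cv2.convexHull(p.astype(np.float32)); r=np.zeros_like(m); cv2.fillConvexPoly(r,np.round(h*16).astype(np.int32),1,shift=4)
            t+=1-(r&m).sum()/max((r|m).sum(),1)
        return t
    best=None
    for y0 in np.atleast_1d(yaw):
        q0=np.array([c[0],c[1],120,y0])
        sm=q0+np.vstack([np.zeros(4),np.diag([10,10,8,.2])])
        r=minimize(cost,q0,method='Nelder-Mead',options=dict(initial_simplex=sm,xatol=.05,fatol=1e-5,maxiter=600))
        if best is None or r.fun<best.fun: best=r
    return best.x,best.fun
D=dict(brick=(96,53,30),tags=(91,56,18),carton=(30,89,50),marker=(17,138,17),tray=(164,264,16))
E
python3 - <<'E'
from fit import *
np.set_printoptions(precision=2,suppress=True)
fs=[grab('scene'),grab('top')]
C=dict(brick=(425,-7,130),tags=(430,-157,130),carton=(405,-320,145),marker=(547,-314,128),tray=(618,-1,125))
for k,c in C.items():
    rad=95 if k=='tray' else 48
    for g in (fs,fs[:1],fs[1:]):
        print(k,*fit(g,c,np.array(D[k]),[-.3,.3,1.4,-1.4][:4] if k not in('tray','marker') else [-.2,.2],rad,zfix=None if len(g)==2 else 120))
# panel end
a=proj(fs[1],[[300,50,200]]);print(a)
def tri(p,q):
    A=[];b=[]
    for f,uv in zip(fs,(p,q)):
        d=att(f)@np.linalg.inv(np.array(f['K']))@np.array([*uv,1.]); d/=np.linalg.norm(d); P=np.eye(3)-np.outer(d,d); A.append(P);b.append(P@np.array(f['origin']))
    return np.linalg.solve(sum(A),sum(b))
print('panel',tri((433,265),(284,348)),tri((438,264),(284,365)))
print('brownbox',tri((243,138),(480,160)))
E
```

```text
brick [425.21  -9.87 118.75   0.1 ] 0.10156810993356569
brick [426.59 -10.86 129.05   0.12] 0.07720190434970786
brick [424.96  -9.77 132.34   0.11] 0.01597355555115698
tags [ 428.5  -159.94  121.36   -0.11] 0.3030099802558477
tags [ 428.99 -166.46  128.85   -0.14] 0.22373295649849134
tags [ 428.26 -159.59  126.31   -0.12] 0.05539817437834438
carton [ 406.59 -332.07  121.34    0.16] 0.2668489111590622
carton [ 407.36 -334.54  164.39    0.15] 0.07106253921773686
carton [ 404.64 -332.26  134.44    0.12] 0.1568378778270979
marker [ 546.93 -320.61  125.84   -0.07] 0.9604735368536241
marker [ 545.99 -335.2   133.71   -0.08] 0.22704701531959848
marker [ 546.12 -311.85  129.56    0.01] 0.7142742324385147
tray [618.42   1.37 134.83   0.13] 0.8953573303367409
tray [ 608.92 -118.29  182.35    0.11] 0.8628225912015547
tray [620.94   1.88 126.39   0.13] 0.02952304940953898
[[285.22 357.37]]
panel [293.76  63.34 101.29] [268.65  60.55  93.53]
brownbox [ 666.48 -307.64  250.08]
```

```bash
python3 - <<'E'
from fit import *
np.set_printoptions(precision=2,suppress=True)
ft,fsn=grab('top'),grab('scene')
def tile(f,c,r,boxes,s):
    u,v=proj(f,c)[0].astype(int); im=cv2.resize(f['img'][v-r:v+r,u-r:u+r],None,fx=s,fy=s,interpolation=cv2.INTER_CUBIC)[:,:,::-1].copy()
    for b in boxes:
        h=cv2.convexHull(((proj(f,b)-[u-r,v-r]+.5)*s).astype(np.float32)).astype(int); cv2.polylines(im,[h],True,(0,0,255),1)
    cv2.putText(im,f'{u-r},{v-r}',(5,15),0,.5,(255,0,0)); return im
Q=dict(tags=(428.3,-159.6,120,-.12),carton=(404.6,-325,120,.15),marker=(546,-313,120,.07))
rows=[]
for f in (ft,fsn):
    rows.append(np.hstack([tile(f,np.array(Q[k][:3])+[0,0,15],40 if k!='tags' else 26,[box(Q[k],np.array(D[k]))] if k!='x' else [],256/80 if k!='tags' else 256/52) for k in Q]))
cv2.imwrite('pics/m1.png',np.vstack(rows))
t=(621,1.9,120,.13)
cv2.imwrite('pics/m2.png',np.hstack([tile(f,(618,0,125),64,[box(t,np.array(D['tray']))],400/128) for f in(ft,fsn)]))
E
```

```text
(no output)
```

View pics/m1.png

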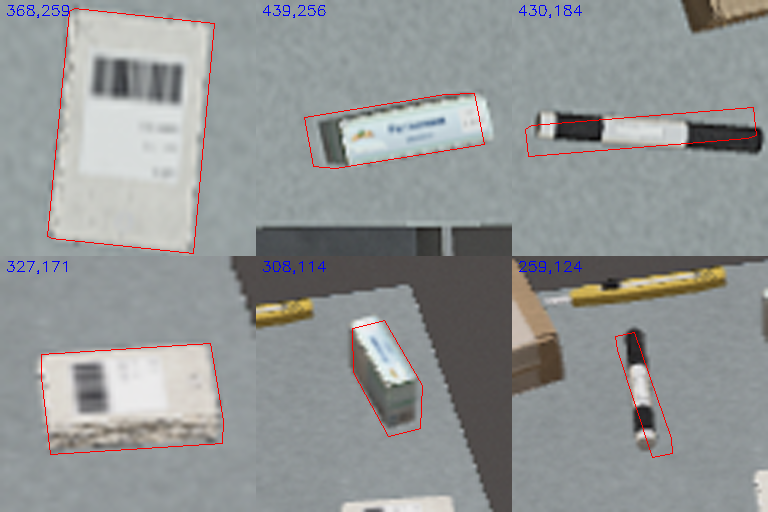

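View pics/m2.png

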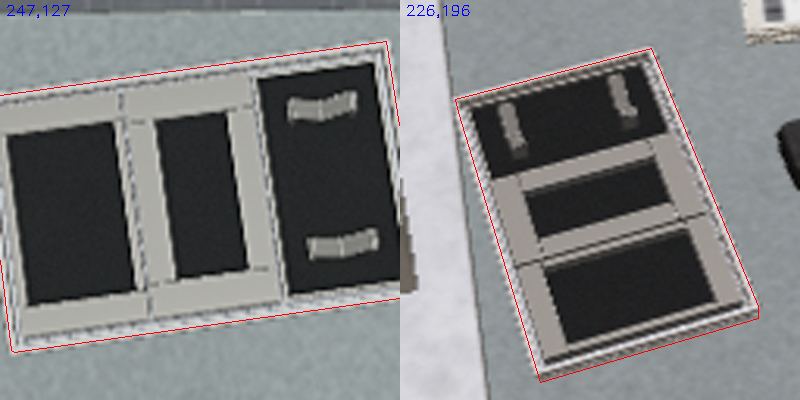

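```bash
cat > plan.py <<'E'
import sys
from h import *
# plan.py x y z yaw : yaw of the closing line (world, rad, mod pi)
def plan(x,y,z,yaw):
    s=env.read_state(); M=R.from_rotvec(s['ee_rot']).as_matrix(); p=np.array(s['tcp_pos'])
    a=np.arctan2(M[1,1],M[0,1]); t=-((yaw-a+np.pi/2)%np.pi-np.pi/2)
    q=s['qpos'][5]
    M2=M@R.from_euler('z',t).as_matrix(); d=M2.T@(np.array([x,y,z])-p)
    print('tcp',p.round(1),'tilt',np.degrees(np.arccos(-M[2,2])).round(2),'q6',round(q,2),'w',round(s['width'],1),'gf',round(s['gripper_force'],1),'F',np.round(s['ft_force'],1),'t',s['time_s'])
    print('turn %.3f (half-turn alt %.3f) then shift'%(t,t-np.sign(t)*np.pi),d.round(1),'z-axis-only world dz',round(z-p[2],1))
if __name__=='__main__': plan(*map(float,sys.argv[1:5]))
E
python3 - <<'E'
from fit import *
np.set_printoptions(precision=1,suppress=True)
f=grab('top');g=grab('scene')
for h,e in((f,[(437.2,222.4),(508.4,227.8)]),(g,[(297.1,147.1),(300.9,184)])):
    P=ray(h,e,128.5); d=P[1]-P[0]; print(P,P.mean(0),np.linalg.norm(d),np.arctan2(d[1],d[0]))
# carton, looser threshold
for thr in (7,9,11):
    print(fit([f],(405,-328,145),np.array(D['carton']),.13,40,thr,120),fit([g],(405,-328,145),np.array(D['carton']),.13,40,thr,120))
    print(fit([f,g],(405,-328,145),np.array(D['carton']),.13,40,thr))
E
python3 plan.py 425.5 -10 260 1.68; python3 plan.py 610 85 260 1.7
```

```text
[[ 551.5 -248.9  128.5]
 [ 539.2 -390.2  128.5]] [ 545.3 -319.6  128.5] 141.84341731162434 -1.6579679303410395
[[ 540.1 -393.5  128.5]
 [ 553.2 -244.8  128.5]] [ 546.6 -319.2  128.5] 149.20878388041643 1.4826662010146376
(array([ 405.5, -332.3,  126.2,    0.2]), np.float64(0.06302608488742156)) (array([ 407.3, -335. ,  126.4,    0.2]), np.float64(0.039335887611749665))
(array([ 406.3, -332.1,  120.7,    0.2]), np.float64(0.1404062225082955))
(array([ 405.5, -332.2,  126.7,    0.2]), np.float64(0.07014871886758645)) (array([ 407.2, -334.6,  126.9,    0.2]), np.float64(0.04167095910167917))
(array([ 406.4, -332.2,  120.5,    0.2]), np.float64(0.1493995479116127))
(array([ 405.6, -332.2,  126.5,    0.2]), np.float64(0.08063985648078931)) (array([ 407.2, -335.2,  127.5,    0.2]), np.float64(0.04613789528252976))
(array([ 406.7, -331.8,  122. ,    0.2]), np.float64(0.16544556692814993))
tcp [129.3 560.3 222. ] tilt 0.01 q6 -0.02 w 91.3 gf 0.0 F [-0.7  0.1  0.4] t 1.4
turn -0.336 (half-turn alt 2.806) then shift [-232.3 -599.2  -38.1] z-axis-only world dz 38.0
tcp [129.3 560.3 222. ] tilt 0.01 q6 -0.02 w 91.3 gf 0.0 F [-0.7  0.1  0.4] t 1.4
turn -0.356 (half-turn alt 2.786) then shift [-415.5 -533.3  -38.1] z-axis-only world dz 38.0
```

The manual's scale: shifts go in cm and turns go in units of 0.05 rad. Converting my numbers, -37.5 mm is -3.75, -14.5 mm is -1.45, -0.112 rad is -2.24.

pendant:
  plan:
    - [91,0,0,-1.5,-2.24]
    - [91,0,0,-1.5,-2.24]
    - [91,0,0,-0.8,-2.24]
    - [91,-1.45,-3.75,0,0]
    - [91,-1.45,-3.75,0,0]
    - [91,-1.45,-3.75,0,0]
    - [91,-1.45,-3.75,0,0]
    - [91,-1.45,-3.75,0,0]
    - [91,-1.45,-3.75,0,0]
    - [91,-1.45,-3.75,0,0]
  force: 30

```text
time_s: 2.4
tcp_pos: [259.2, 309.0, 260.1]
ee_rot: [-0.172, 3.136, 0.001]
ft_force: [0.6, -0.1, 0.0]
width: 91.0
gripper_force: 0.0
```

pendant:
  plan:
    - [91,-1.45,-3.75,0,0]
    - [91,-1.45,-3.75,0,0]
    - [91,-1.45,-3.75,0,0]
    - [91,-1.45,-3.75,0,0]
    - [91,-1.45,-3.75,0,0]
    - [91,-1.45,-3.75,0,0]
    - [91,-1.45,-3.75,0,0]
    - [91,-1.45,-3.75,0,0]
    - [91,0,0,0,0]
    - [91,0,0,0,0]

```text
time_s: 3.4
tcp_pos: [406.7, 24.4, 259.8]
ee_rot: [0.168, -3.137, -0.001]
ft_force: [0.6, 1.3, -0.4]
width: 90.9
gripper_force: 0.0
```

```bash
python3 plan.py 425.5 -10 143 1.68
```

```text
tcp [406.7  24.4 259.8] tilt 0.05 q6 -1.65 w 90.9 gf 0.0 F [ 0.6  1.3 -0.4] t 3.4
turn -0.002 (half-turn alt 3.139) then shift [-15.  -36.3 116.8] z-axis-only world dz -116.8
```

Converted, -15 mm is -1.5, -36 mm is -3.6.

pendant:
  plan:
    - [91,-1.5,-3.6,0,0]
    - [91,0,0,2.5,0]
    - [91,0,0,2.5,0]
    - [91,0,0,2.5,0]
    - [91,0,0,2.5,0]
    - [91,0,0,1.7,0]
    - [91,0,0,0,0]
    - [45,0,0,0,0]
    - [45,0,0,0,0]
    - [45,0,0,0,0]
  force: 30

```text
time_s: 4.4
tcp_pos: [426.3, -9.0, 144.0]
ee_rot: [-0.172, 3.134, -0.0]
ft_force: [-0.3, -0.6, -1.0]
width: 70.2
gripper_force: 0.0
```

pendant:
  plan:
    - [45,0,0,0,0]
    - [45,0,0,0,0]
    - [45,0,0,0,0]
    - [45,0,0,0,0]
    - [45,0,0,0,0]

```text
time_s: 4.9
tcp_pos: [425.8, -9.3, 143.3]
ee_rot: [-0.171, 3.136, 0.0]
ft_force: [-1.3, 0.6, 4.2]
width: 51.6
gripper_force: 30.0
```

```bash
python3 plan.py 425.5 -10 142 1.68
```

```text
tcp [425.8  -9.3 143.3] tilt 0.03 q6 -1.73 w 51.6 gf 30.0 F [-1.3  0.6  4.2] t 4.9
turn -0.000 (half-turn alt 3.141) then shift [ 0.4 -0.7  1.3] z-axis-only world dz -1.3
```

Converted, -20 mm is -2, -12 mm is -1.2, -0.021 rad is -0.42.

pendant:
  plan:
    - [45,0,0,-1.2,0]
    - [45,0,0,-2,0]
    - [45,0,0,-2,0]
    - [45,0,0,-2,-0.42]
    - [45,0,0,0,0]

```text
time_s: 5.4
tcp_pos: [427.1, -9.5, 216.6]
ee_rot: [-0.204, 3.13, -0.001]
ft_force: [0.9, -0.9, -2.0]
width: 51.6
gripper_force: 30.0
```

```bash
python3 plan.py 610.1 85.2 210 1.701
```

```text
tcp [427.1  -9.5 216.6] tilt 0.27 q6 -1.75 w 51.6 gf 30.0 F [ 0.9 -0.9 -2. ] t 5.4
turn -0.000 (half-turn alt 3.142) then shift [-193.7   70.1    7.4] z-axis-only world dz -6.6
```

Converted, -19.4 mm is -1.94, -19.1 mm is -1.91.

pendant:
  plan:
    - [45,-1.94,0.7,0,0]
    - [45,-1.94,0.7,0,0]
    - [45,-1.94,0.7,0,0]
    - [45,-1.94,0.7,0,0]
    - [45,-1.94,0.7,0,0]
    - [45,-1.94,0.7,0,0]
    - [45,-1.94,0.7,0,0]
    - [45,-1.94,0.7,0,0]
    - [45,-1.94,0.7,0,0]
    - [45,-1.91,0.7,0,0]

```text
time_s: 6.4
tcp_pos: [608.6, 85.5, 212.5]
ee_rot: [0.203, -3.132, 0.0]
ft_force: [-0.2, -0.3, -2.0]
width: 51.6
gripper_force: 30.0
```

pendant:
  plan:
    - [45,0,0,0,0]
    - [45,0,0,0,0]

```text
time_s: 6.6
tcp_pos: [607.6, 85.0, 212.9]
ee_rot: [0.204, -3.131, 0.001]
ft_force: [-0.9, 0.2, -3.1]
width: 51.5
gripper_force: 30.0
```

```bash
python3 plan.py 610.1 85.2 155 1.701; python3 - <<'E'
from fit import *
f=grab('top');g=grab('scene')
def crop(f):
    u,v=proj(f,(610,85,150))[0].astype(int);return cv2.resize(f['img'][v-50:v+50,u-50:u+50,::-1],None,fx=4,fy=4,interpolation=cv2.INTER_CUBIC)
cv2.imwrite('pics/a1.png',np.hstack([crop(f),crop(g)]))
E
```

```text
tcp [607.6  85.  212.9] tilt 0.23 q6 -1.58 w 51.5 gf 30.0 F [-0.9  0.2 -3.1] t 6.6
turn 0.000 (half-turn alt -3.142) then shift [-2.8 -0.1 57.9] z-axis-only world dz -57.9
```

View pics/a1.png

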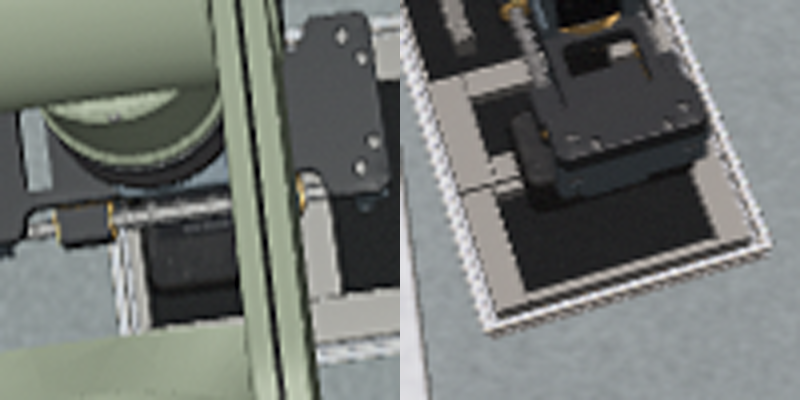

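The top view (left) is mostly hidden by the arm, with the pocket edge at about (150,330). The scene view shows the brick's end under the gripper above the wide pocket, so I'm going down by feel.

pendant:
  plan:
    - [45,-0.25,0,0,0]
    - [45,0,0,1.5,0]
    - [45,0,0,1.5,0]
    - [45,0,0,1.5,0]
    - [45,0,0,1,0]
    - [45,0,0,0.2,0]
    - [45,0,0,0,0]

```text
time_s: 7.4
tcp_pos: [611.1, 85.5, 158.1]
ee_rot: [-0.204, 3.135, 0.0]
ft_force: [-0.0, -1.2, -2.0]
width: 51.5
gripper_force: 30.0
```

```bash
python3 plan.py 610.1 85.2 146 1.701
```

```text
tcp [611.1  85.5 158.1] tilt 0.0 q6 -1.58 w 51.5 gf 30.0 F [-0.  -1.2 -2. ] t 7.4
turn -0.000 (half-turn alt 3.141) then shift [ 1.  -0.1 12.1] z-axis-only world dz -12.1
```

pendant:
  plan:
    - [45,0,0,0.2,0]

```text
time_s: 7.5
tcp_pos: [611.8, 85.6, 157.0]
ee_rot: [-0.204, 3.133, 0.0]
ft_force: [0.3, -0.4, -2.1]
width: 51.5
gripper_force: 30.0
```

pendant:
  plan:
    - [45,0,0,0.2,0]

```text
time_s: 7.6
tcp_pos: [611.6, 85.6, 154.7]
ee_rot: [-0.204, 3.133, 0.0]
ft_force: [-0.3, -0.9, -1.9]
width: 51.5
gripper_force: 30.0
```

```bash
python3 plan.py 610.1 85.2 146 1.701
```

```text
tcp [611.6  85.6 154.7] tilt 0.1 q6 -1.58 w 51.5 gf 30.0 F [-0.3 -0.9 -1.9] t 7.6
turn -0.000 (half-turn alt 3.142) then shift [ 1.5 -0.2  8.7] z-axis-only world dz -8.7
```

Converted, 2 mm is 0.2, 1 mm is 0.1.

pendant:
  plan:
    - [45,0.1,0,0.2,0]
    - [45,0,0,0.2,0]

```text
time_s: 7.8
tcp_pos: [610.0, 85.4, 150.0]
ee_rot: [-0.204, 3.135, 0.0]
ft_force: [0.2, 0.2, -1.5]
width: 52.1
gripper_force: 30.0
```

pendant:
  plan:
    - [45,0,0,0.15,0]

```text
time_s: 7.9
tcp_pos: [610.1, 85.5, 149.3]
ee_rot: [-0.204, 3.134, 0.0]
ft_force: [-3.9, -0.8, 9.7]
width: 51.6
gripper_force: 30.0
```

pendant:
  plan:
    - [45,0,0,0.15,0]

```text
time_s: 8.0
tcp_pos: [610.1, 85.5, 149.3]
ee_rot: [-0.204, 3.134, 0.0]
ft_force: [-5.7, -0.7, 15.3]
width: 51.8
gripper_force: 30.0
```

pendant:
  plan:
    - [45,0,0,0.1,0]

```text
time_s: 8.1
tcp_pos: [610.1, 85.5, 149.3]
ee_rot: [-0.204, 3.133, 0.0]
ft_force: [-6.1, -1.0, 18.3]
width: 51.7
gripper_force: 30.0
```

```bash
python3 plan.py 610.1 85.2 146 1.701
```

```text
tcp [610.1  85.5 149.3] tilt 0.1 q6 -1.58 w 51.7 gf 30.0 F [-6.1 -1.  18.3] t 8.1
turn 0.000 (half-turn alt -3.142) then shift [ 0.  -0.3  3.3] z-axis-only world dz -3.3
```

pendant:
  plan:
    - [45,0,0,-0.2,0]
    - [75,0,0,0,0]
    - [75,0,0,0,0]
    - [75,0,0,0,0]
    - [75,0,0,-1.5,0]
    - [75,0,0,-2.5,0]
    - [75,0,0,-3,0]
    - [75,0,0,-3,0]

```text
time_s: 8.9
tcp_pos: [610.0, 85.4, 248.4]
ee_rot: [0.204, -3.134, 0.0]
ft_force: [-0.4, -1.1, 0.3]
width: 75.3
gripper_force: 0.0
```

```bash
python3 plan.py 428.5 -160 250 1.46
```

```text
tcp [610.   85.4 248.4] tilt 0.06 q6 -1.58 w 75.3 gf 0.0 F [-0.4 -1.1  0.3] t 8.9
turn 0.241 (half-turn alt -2.901) then shift [ 153.2 -264.    -1.4] z-axis-only world dz 1.6
```

Converted, -33 mm is -3.3, 19 mm is 1.9, 0.12 rad is 2.4.

pendant:
  plan:
    - [75,0,0,0,2.4]
    - [75,0,0,0,2.42]
    - [88,1.9,-3.3,0,0]
    - [88,1.9,-3.3,0,0]
    - [88,1.9,-3.3,0,0]
    - [88,1.9,-3.3,0,0]
    - [88,1.9,-3.3,0,0]
    - [88,1.9,-3.3,0,0]
    - [88,1.9,-3.3,0,0]
    - [88,1.9,-3.3,0,0]

```text
time_s: 9.9
tcp_pos: [428.8, -161.2, 247.8]
ee_rot: [0.173, 3.137, -0.0]
ft_force: [0.2, -0.4, -0.3]
width: 87.7
gripper_force: 0.0
```

pendant:
  plan:
    - [88,0,0,0,0]

```text
time_s: 10.0
tcp_pos: [427.5, -162.7, 247.9]
ee_rot: [-0.181, -3.135, 0.002]
ft_force: [-0.1, 0.5, 0.3]
width: 88.0
gripper_force: 0.0
```

```bash
python3 plan.py 428.5 -160 132 1.456
python3 - <<'E'
from fit import *
f=grab('top');g=grab('scene')
def crop(f):
    u,v=proj(f,(610,85,150))[0].astype(int);return cv2.resize(f['img'][v-50:v+50,u-50:u+50,::-1],None,fx=4,fy=4,interpolation=cv2.INTER_CUBIC)
cv2.imwrite('pics/a2.png',np.hstack([crop(f),crop(g)]))
E
```

```text
tcp [ 427.5 -162.7  247.9] tilt 0.09 q6 -1.84 w 88.0 gf 0.0 F [-0.1  0.5  0.3] t 10.0
turn -0.001 (half-turn alt 3.141) then shift [ -0.8   2.9 115.9] z-axis-only world dz -115.9
```

View pics/a2.png

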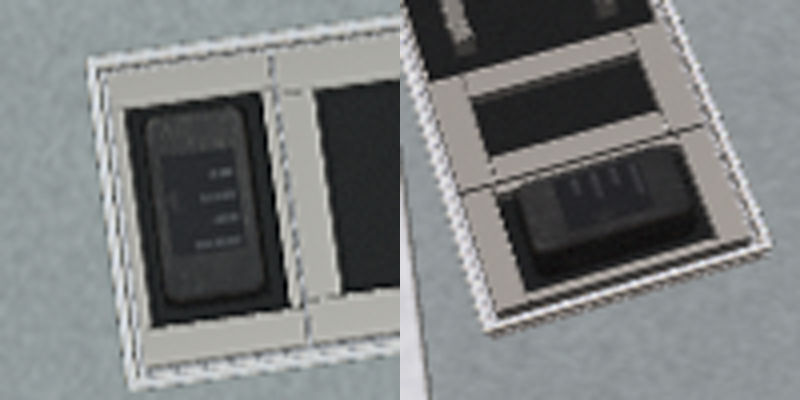

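The brick lies flat inside the wide pocket, black margin all round, at about (205,205) in the top crop. Next the tags.

Converted, 25 mm is 2.5, 16 mm is 1.6.

pendant:
  plan:
    - [88,0,0.25,0,0]
    - [88,0,0,2.5,0]
    - [88,0,0,2.5,0]
    - [88,0,0,2.5,0]
    - [88,0,0,2.5,0]
    - [88,0,0,1.6,0]
    - [88,0,0,0,0]
    - [48,0,0,0,0]
    - [48,0,0,0,0]
    - [48,0,0,0,0]
  force: 20

```text
time_s: 11.1
tcp_pos: [430.7, -157.6, 132.7]
ee_rot: [0.173, 3.135, -0.001]
ft_force: [0.2, -0.4, -0.6]
width: 66.8
gripper_force: 0.0
```

pendant:
  plan:
    - [48,0,0,0,0]
    - [48,0,0,0,0]
    - [48,0,0,0,0]
    - [48,0,0,0,0]
    - [48,0,0,0,0]

```text
time_s: 11.6
tcp_pos: [430.3, -157.7, 132.3]
ee_rot: [0.174, 3.136, -0.0]
ft_force: [-1.8, -0.1, 4.6]
width: 51.7
gripper_force: 20.0
```

```bash
python3 plan.py 428.5 -160 132 1.456
```

```text
tcp [ 430.3 -157.7  132.3] tilt 0.04 q6 -1.84 w 51.7 gf 20.0 F [-1.8 -0.1  4.6] t 11.6
turn 0.004 (half-turn alt -3.138) then shift [ 1.5 -2.4  0.3] z-axis-only world dz -0.3
```

Converted, -30 mm is -3, -25 mm is -2.5, -0.121 rad is -2.42.

pendant:
  plan:
    - [48,0,0,-1.2,0]
    - [48,0,0,-2.5,0]
    - [48,0,0,-3,0]
    - [48,0,0,-3,-2.4]
    - [48,0,0,0,-2.42]
    - [48,0,0,0,0]

```text
time_s: 12.2
tcp_pos: [430.2, -157.7, 229.3]
ee_rot: [-0.204, 3.134, -0.001]
ft_force: [0.6, 0.6, -1.1]
width: 51.6
gripper_force: 20.0
```

```bash
python3 plan.py 610.1 85.5 230 1.701
```

```text
tcp [ 430.2 -157.7  229.3] tilt 0.06 q6 -2.08 w 51.6 gf 20.0 F [ 0.6  0.6 -1.1] t 12.2
turn -0.000 (half-turn alt 3.141) then shift [-209.9  217.8   -0.6] z-axis-only world dz 0.7
```

Converted, 21.8 mm is 2.18, 21.6 mm is 2.16.

pendant:
  plan:
    - [48,-2.1,2.18,0,0]
    - [48,-2.1,2.18,0,0]
    - [48,-2.1,2.18,0,0]
    - [48,-2.1,2.18,0,0]
    - [48,-2.1,2.18,0,0]
    - [48,-2.1,2.18,0,0]
    - [48,-2.1,2.18,0,0]
    - [48,-2.1,2.18,0,0]
    - [48,-2.1,2.18,0,0]
    - [48,-2.1,2.16,0,0]

```text
time_s: 13.2
tcp_pos: [610.0, 86.6, 227.3]
ee_rot: [0.2, -3.132, 0.0]
ft_force: [-0.2, -0.8, -0.5]
width: 51.9
gripper_force: 20.0
```

pendant:
  plan:
    - [48,0,0,0,0]
    - [48,0,0,1.5,0]
    - [48,0,0,1.5,0]
    - [48,0,0,1,0]
    - [48,0,0,0,0]
    - [48,0,0,0,0]

```text
time_s: 13.8
tcp_pos: [609.9, 85.2, 188.9]
ee_rot: [0.203, -3.135, 0.0]
ft_force: [0.7, 0.4, 0.2]
width: 52.1
gripper_force: 20.0
```

```bash
python3 plan.py 611.5 85.5 169 1.701
```

```text
tcp [609.9  85.2 188.9] tilt 0.03 q6 -1.58 w 52.1 gf 20.0 F [0.7 0.4 0.2] t 13.8
turn -0.001 (half-turn alt 3.141) then shift [-1.7  0.1 19.9] z-axis-only world dz -19.9
```

Converted, 8 mm is 0.8, 6 mm is 0.6.

pendant:
  plan:
    - [48,-0.16,0,0.8,0]
    - [48,0,0,0.6,0]
    - [48,0,0,0.2,0]
    - [48,0,0,0,0]

```text
time_s: 14.2
tcp_pos: [611.4, 85.8, 172.5]
ee_rot: [0.204, -3.134, -0.0]
ft_force: [-0.6, 0.9, -0.7]
width: 51.6
gripper_force: 20.0
```

pendant:
  plan:
    - [48,0,0,0.15,0]

```text
time_s: 14.3
tcp_pos: [611.9, 85.9, 171.7]
ee_rot: [-0.204, 3.134, 0.0]
ft_force: [0.5, 0.9, -0.5]
width: 52.1
gripper_force: 20.0
```

pendant:
  plan:
    - [48,0,0,0.15,0]

```text
time_s: 14.4
tcp_pos: [611.8, 85.8, 170.1]
ee_rot: [-0.204, 3.134, 0.0]
ft_force: [-1.1, 0.9, -1.1]
width: 51.7
gripper_force: 20.0
```

pendant:
  plan:
    - [48,0,0,0.1,0]

```text
time_s: 14.5
tcp_pos: [611.7, 85.8, 169.0]
ee_rot: [-0.204, 3.135, 0.0]
ft_force: [0.0, 0.2, -0.5]
width: 51.8
gripper_force: 20.0
```

pendant:
  plan:
    - [48,0,0,0.1,0]

```text
time_s: 14.6
tcp_pos: [611.7, 85.8, 168.4]
ee_rot: [-0.204, 3.135, 0.0]
ft_force: [-1.6, -0.4, 6.4]
width: 51.8
gripper_force: 20.0
```

```bash
python3 plan.py 611.5 85.5 169 1.701
```

```text
tcp [611.7  85.8 168.4] tilt 0.02 q6 -1.58 w 51.8 gf 20.0 F [-1.6 -0.4  6.4] t 14.6
turn 0.000 (half-turn alt -3.142) then shift [ 0.3 -0.3 -0.6] z-axis-only world dz 0.6
```

Contact at the expected height; release and go to the carton (closing line along about 0.15).

Converted, -30 mm is -3, -25 mm is -2.5.

pendant:
  plan:
    - [48,0,0,0.05,0]
    - [75,0,0,0,0]
    - [75,0,0,0,0]
    - [75,0,0,0,0]
    - [75,0,0,-1.5,0]
    - [75,0,0,-2.5,0]
    - [75,0,0,-3,0]
    - [75,0,0,-1,0]

```text
time_s: 15.4
tcp_pos: [613.0, 85.9, 250.4]
ee_rot: [-0.204, 3.13, 0.001]
ft_force: [0.1, 0.2, 0.1]
width: 74.8
gripper_force: 0.0
```

```bash
python3 plan.py 406.3 -333 250 0.15
```

```text
tcp [613.   85.9 250.4] tilt 0.31 q6 -1.58 w 74.8 gf 0.0 F [0.1 0.2 0.1] t 15.4
turn 1.551 (half-turn alt -1.591) then shift [-383.3 -267.    -1. ] z-axis-only world dz -0.4
```

Converted, 0.15 rad is 3.

pendant:
  plan:
    - [75,0,0,0,3]
    - [75,0,0,0,3]
    - [75,0,0,0,3]
    - [75,0,0,0,3]
    - [75,0,0,0,3]
    - [75,0,0,0,3]
    - [75,0,0,0,3]
    - [75,0,0,0,3]
    - [75,0,0,0,3]
    - [75,0,0,0,3]

```text
time_s: 16.4
tcp_pos: [610.7, 86.0, 246.1]
ee_rot: [-1.993, -2.425, 0.003]
ft_force: [0.0, 0.2, -0.0]
width: 75.1
gripper_force: 0.0
```

pendant:
  plan:
    - [75,0,0,0,1]
    - [75,-3.2,-2.2,0,0]
    - [75,-3.2,-2.2,0,0]
    - [75,-3.2,-2.2,0,0]
    - [75,-3.2,-2.2,0,0]
    - [75,-3.2,-2.2,0,0]
    - [75,-3.2,-2.2,0,0]
    - [75,-3.2,-2.2,0,0]
    - [75,-3.2,-2.2,0,0]
    - [75,-3.2,-2.2,0,0]

```text
time_s: 17.4
tcp_pos: [458.0, -229.8, 246.6]
ee_rot: [-2.047, -2.382, 0.0]
ft_force: [0.8, 0.5, -0.7]
width: 75.1
gripper_force: 0.0
```

pendant:
  plan:
    - [75,-3.2,-2.2,0,0]
    - [75,-3.2,-2.2,0,0]
    - [75,-3.2,-2.2,0,0]
    - [75,0,0,0,0]
    - [75,0,0,0,0]

```text
time_s: 17.9
tcp_pos: [407.9, -333.7, 246.5]
ee_rot: [-2.049, -2.379, -0.001]
ft_force: [-0.2, -0.1, -0.1]
width: 75.0
gripper_force: 0.0
```

```bash
python3 plan.py 406.3 -333 155 0.15
python3 - <<'E'
from fit import *
f=grab('top');g=grab('scene')
def crop(f):
    u,v=proj(f,(610,85,150))[0].astype(int);return cv2.resize(f['img'][v-50:v+50,u-50:u+50,::-1],None,fx=4,fy=4,interpolation=cv2.INTER_CUBIC)
cv2.imwrite('pics/a3.png',np.hstack([crop(f),crop(g)]))
E
```

```text
tcp [ 407.9 -333.7  246.5] tilt 0.1 q6 -0.86 w 75.0 gf 0.0 F [-0.2 -0.1 -0.1] t 17.9
turn -0.001 (half-turn alt 3.141) then shift [ 0.8 -1.4 91.5] z-axis-only world dz -91.5
```

View pics/a3.png

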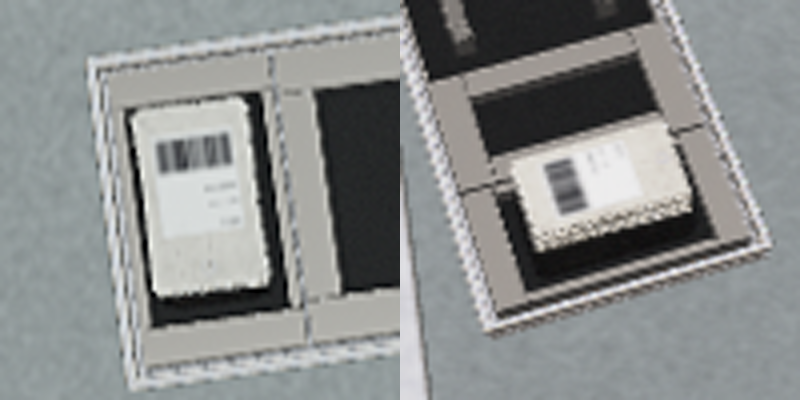

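The tags lie on the brick, apparently parallel to the pocket (corners about (130,110), (250,97), (272,285), (155,298) in the top crop). I'll check that numerically while picking the carton.

```bash
python3 - <<'E'
from fit import *
np.set_printoptions(precision=2,suppress=True)
f=grab('top'); u,v=proj(f,(610,85,150))[0].astype(int)
c=np.array([(130,110),(250,97),(272,285),(155,298)])/4-.5+.125+[u-50,v-50]
P=ray(f,c,174)[:,:2]; print(P,P.mean(0)); d=(P[0]-P[3]+P[1]-P[2]); print(np.arctan2(d[1],d[0])); print(np.linalg.norm(P[0]-P[3]),np.linalg.norm(P[0]-P[1]))
b=np.array([(146,112),(244,108),(268,293),(165,304)])/4-.375+[u-50,v-50]
P=ray(f,b,156)[:,:2]; print(P.mean(0))
E
```

```text
[[650.98 117.8 ]
 [656.75  60.09]
 [565.27  49.86]
 [559.62 105.61]] [608.15  83.34]
0.12199577658522873
92.17724514685818 58.00176262827728
[608.18  83.12]
```

pendant:
  plan:
    - [75,0.1,-0.14,0,0]
    - [75,0,0,2.5,0]
    - [75,0,0,2.5,0]
    - [75,0,0,2.5,0]
    - [75,0,0,2,0]
    - [75,0,0,0,0]
    - [75,0,0,0,0]
    - [20,0,0,0,0]
    - [20,0,0,0,0]
    - [20,0,0,0,0]
  force: 15

```text
time_s: 19.05
tcp_pos: [407.3, -333.1, 153.3]
ee_rot: [2.046, 2.381, 0.0]
ft_force: [-0.8, -0.3, -0.2]
width: 54.1
gripper_force: 0.0
```

pendant:
  plan:
    - [20,0,0,0,0]
    - [20,0,0,0,0]
    - [20,0,0,0,0]
    - [20,0,0,0,0]
    - [20,0,0,0,0]
    - [20,0,0,0,0]

```text
time_s: 19.65
tcp_pos: [406.8, -332.8, 152.5]
ee_rot: [-2.048, -2.383, 0.0]
ft_force: [-0.9, 0.1, 1.1]
width: 29.6
gripper_force: 15.0
```

```bash
python3 plan.py 406.3 -333 150 0.15
```

```text
tcp [ 406.8 -332.8  152.5] tilt 0.01 q6 -0.86 w 29.6 gf 15.0 F [-0.9  0.1  1.1] t 19.65
turn 0.001 (half-turn alt -3.141) then shift [-0.1 -0.5  2.5] z-axis-only world dz -2.5
```

pendant:
  plan:
    - [20,0,0,-1,0]
    - [20,0,0,-2,0]
    - [20,0,0,-2.5,0]
    - [20,0,0,-2.5,3]
    - [20,0,0,0,3]
    - [20,0,0,0,3]
    - [20,0,0,0,3]
    - [20,0,0,0,3]
    - [20,0,0,0,3]
    - [20,0,0,0,3]

```text
time_s: 20.65
tcp_pos: [407.0, -332.8, 233.0]
ee_rot: [2.969, 1.026, 0.001]
ft_force: [0.4, -0.1, 0.6]
width: 29.8
gripper_force: 15.0
```

pendant:
  plan:
    - [20,0,0,0,3]
    - [20,0,0,0,3]
    - [20,0,0,0,3]
    - [20,0,0,0,1.82]
    - [20,0,0,0,0]

```text
time_s: 21.15
tcp_pos: [407.0, -332.8, 232.9]
ee_rot: [3.135, 0.206, 0.001]
ft_force: [0.4, -0.2, -0.1]
width: 29.7
gripper_force: 15.0
```

```bash
python3 plan.py 621.3 2.5 220 1.701
```

```text
tcp [ 407.  -332.8  232.9] tilt 0.03 q6 0.73 w 29.7 gf 15.0 F [ 0.4 -0.2 -0.1] t 21.15
turn 0.001 (half-turn alt -3.141) then shift [ 256.  -304.7   12.9] z-axis-only world dz -12.9
```

pendant:
  plan:
    - [20,2.56,-3.05,0,0]
    - [20,2.56,-3.05,0,0]
    - [20,2.56,-3.05,0,0]
    - [20,2.56,-3.05,0,0]
    - [20,2.56,-3.05,0,0]
    - [20,2.56,-3.05,0,0]
    - [20,2.56,-3.05,0,0]
    - [20,2.56,-3.05,0,0]
    - [20,2.56,-3.05,0,0]
    - [20,2.56,-3.02,0,0]

```text
time_s: 22.15
tcp_pos: [621.7, 4.3, 232.8]
ee_rot: [-3.135, -0.209, -0.001]
ft_force: [0.1, -1.0, -0.2]
width: 29.9
gripper_force: 15.0
```

pendant:
  plan:
    - [20,0,0,0,0]
    - [20,0,0,1.5,0]
    - [20,0,0,1.5,0]
    - [20,0,0,1.5,0]
    - [20,0,0,1.5,0]
    - [20,0,0,0,0]
    - [20,0,0,0,0]

```text
time_s: 22.85
tcp_pos: [620.9, 2.3, 172.8]
ee_rot: [3.135, 0.206, 0.0]
ft_force: [0.1, -0.2, 0.7]
width: 29.3
gripper_force: 15.0
```

```bash
python3 plan.py 621.3 2.5 158.5 1.701
```

```text
tcp [620.9   2.3 172.8] tilt 0.0 q6 1.42 w 29.3 gf 15.0 F [ 0.1 -0.2  0.7] t 22.85
turn 0.001 (half-turn alt -3.140) then shift [ 0.4 -0.2 14.3] z-axis-only world dz -14.3
```

pendant:
  plan:
    - [20,0,0,0.5,0]
    - [20,0,0,0.4,0]
    - [20,0,0,0.2,0]
    - [20,0,0,0,0]

```text
time_s: 23.25
tcp_pos: [620.8, 2.7, 161.2]
ee_rot: [-3.135, -0.206, 0.001]
ft_force: [-0.1, 0.5, -0.6]
width: 29.7
gripper_force: 15.0
```

pendant:
  plan:
    - [20,0,0,0.15,0]

```text
time_s: 23.35
tcp_pos: [621.2, 2.8, 160.2]
ee_rot: [-3.135, -0.206, -0.001]
ft_force: [-0.5, 0.4, -0.6]
width: 29.9
gripper_force: 15.0
```

pendant:
  plan:
    - [20,0,0,0.15,0]

```text
time_s: 23.45
tcp_pos: [621.1, 2.7, 158.5]
ee_rot: [-3.135, -0.205, -0.001]
ft_force: [0.0, -0.8, -0.2]
width: 29.9
gripper_force: 15.0
```

pendant:
  plan:
    - [20,0,0,0.1,0]

```text
time_s: 23.55
tcp_pos: [621.2, 2.7, 158.5]
ee_rot: [-3.135, -0.205, -0.002]
ft_force: [-2.5, 0.4, 7.7]
width: 29.8
gripper_force: 15.0
```

pendant:
  plan:
    - [20,0,0,0.1,0]

```text
time_s: 23.65
tcp_pos: [621.2, 2.7, 158.4]
ee_rot: [3.135, 0.205, 0.002]
ft_force: [-3.4, 0.9, 12.5]
width: 29.4
gripper_force: 15.0
```

Converted, -30 mm is -3, -25 mm is -2.5.

pendant:
  plan:
    - [20,0,0,-0.1,0]
    - [50,0,0,0,0]
    - [50,0,0,0,0]
    - [50,0,0,0,0]
    - [50,0,0,-1,0]
    - [50,0,0,-2.5,0]
    - [50,0,0,-3,0]
    - [50,0,0,-3,0]
    - [50,0,0,0,0]

```text
time_s: 24.55
tcp_pos: [623.4, 2.7, 258.1]
ee_rot: [3.134, 0.205, 0.016]
ft_force: [0.5, -0.0, 0.2]
width: 50.2
gripper_force: 0.0
```

```bash
python3 plan.py 546 -319.5 240 -0.087
```

```text
tcp [623.4   2.7 258.1] tilt 0.6 q6 1.43 w 50.2 gf 0.0 F [ 0.5 -0.   0.2] t 24.55
turn -1.353 (half-turn alt 1.789) then shift [-327.7  -49.3   17.3] z-axis-only world dz -18.1
```

pendant:
  plan:
    - [50,0,0,0,-3]
    - [50,0,0,0,-3]
    - [50,0,0,0,-3]
    - [50,0,0,0,-3]
    - [50,0,0,0,-3]
    - [50,0,0,0,-3]
    - [50,0,0,0,-3]
    - [50,0,0,0,-3]
    - [50,0,0,0,-3]
    - [50,0,0,0,0]

```text
time_s: 25.55
tcp_pos: [613.9, 1.7, 250.5]
ee_rot: [-2.308, -2.115, 0.021]
ft_force: [-18.0, -1.4, -0.1]
width: 50.1
gripper_force: 0.0
```

pendant:
  plan:
    - [50,-3.3,-0.5,0.15,0]
    - [50,-3.3,-0.5,0.15,0]
    - [50,-3.3,-0.5,0.15,0]
    - [50,-3.3,-0.5,0.15,0]
    - [50,-3.3,-0.5,0.15,0]
    - [50,-3.3,-0.5,0.15,0]
    - [50,-3.3,-0.5,0.15,0]
    - [50,-3.3,-0.5,0.15,0]
    - [50,-3.3,-0.5,0.15,0]
    - [50,-3.1,-0.5,0.15,0]

```text
time_s: 26.55
tcp_pos: [541.0, -320.8, 237.0]
ee_rot: [-2.319, -2.119, 0.0]
ft_force: [-0.1, 0.2, -0.1]
width: 49.8
gripper_force: 0.0
```

pendant:
  plan:
    - [50,0,0,0,0]
    - [50,0,0,0,0]

```text
time_s: 26.75
tcp_pos: [541.3, -319.6, 236.9]
ee_rot: [-2.32, -2.117, -0.001]
ft_force: [-0.2, -0.2, 0.4]
width: 49.9
gripper_force: 0.0
```

```bash
python3 plan.py 546 -319.5 131 -0.087
python3 - <<'E'
from fit import *
f=grab('top');g=grab('scene')
def crop(f,c):
    u,v=proj(f,c)[0].astype(int);return cv2.resize(f['img'][v-50:v+50,u-50:u+50,::-1],None,fx=4,fy=4,interpolation=cv2.INTER_CUBIC)
cv2.imwrite('pics/a4.png',np.hstack([crop(f,(621,2,150)),crop(g,(621,2,150))]))
E
```

```text
tcp [ 541.3 -319.6  236.9] tilt 0.08 q6 -0.46 w 49.9 gf 0.0 F [-0.2 -0.2  0.4] t 26.75
turn -0.004 (half-turn alt 3.137) then shift [  0.4   4.7 105.9] z-axis-only world dz -105.9
```

View pics/a4.png

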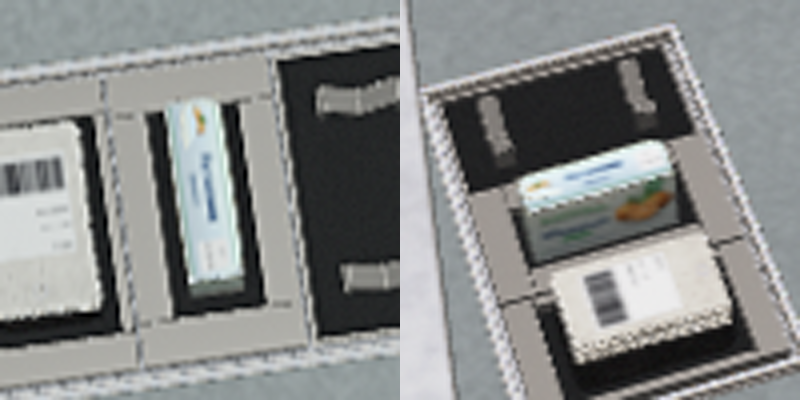

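The carton stands upright in the narrow pocket (about (205,195)), and the tags are undisturbed. During the turn above the tray there was an 18 N sideways push, so I'll turn the marker before going over the tray.

The manual's scale: shifts go in cm and turns go in units of 0.05 rad. Converting my numbers, 4.7 mm is 0.47, 0.4 mm is 0.04.

pendant:
  plan:
    - [50,0.04,0.47,0,0]
    - [50,0,0,2.5,0]
    - [50,0,0,2.5,0]
    - [50,0,0,2.5,0]
    - [50,0,0,2,0]
    - [50,0,0,1,0]
    - [50,0,0,0,0]
    - [8,0,0,0,0]
    - [8,0,0,0,0]
    - [8,0,0,0,0]
  force: 15

```text
time_s: 27.85
tcp_pos: [547.0, -319.8, 133.7]
ee_rot: [2.317, 2.118, 0.001]
ft_force: [-0.6, 0.1, -1.0]
width: 29.4
gripper_force: 0.0
```

pendant:
  plan:
    - [8,0,0,0,0]
    - [8,0,0,0,0]
    - [8,0,0,0,0]
    - [8,0,0,0,0]
    - [8,0,0,0,0]

```text
time_s: 28.35
tcp_pos: [546.6, -319.7, 133.0]
ee_rot: [2.319, 2.119, 0.0]
ft_force: [-0.4, 0.4, 4.3]
width: 16.6
gripper_force: 15.0
```

```bash
python3 plan.py 546 -319.5 131 -0.087; python3 - <<'E'
from fit import *
grab('scene','s2.png')
E
```

```text
tcp [ 546.6 -319.7  133. ] tilt 0.05 q6 -0.46 w 16.6 gf 15.0 F [-0.4  0.4  4.3] t 28.35
turn -0.003 (half-turn alt 3.138) then shift [ 0.1 -0.6  2. ] z-axis-only world dz -2.0
```

View pics/s2.png

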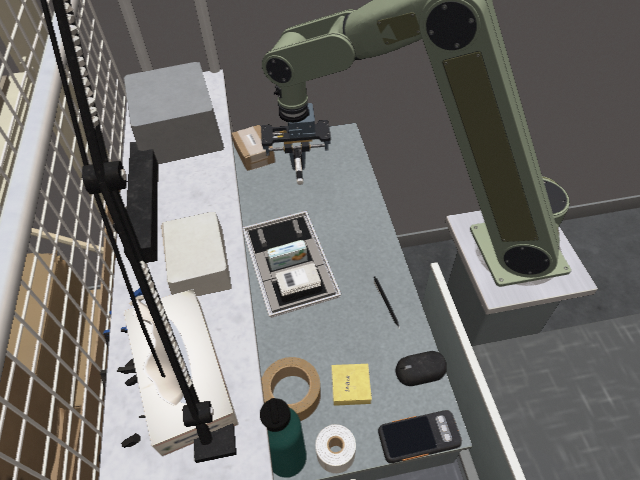

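pendant:
  plan:
    - [8,0,0,-1,0]
    - [8,0,0,-2,0]
    - [8,0,0,-2.5,0]
    - [8,0,0,-2.5,0]
    - [8,0,0,0,0]

```text
time_s: 28.9
tcp_pos: [548.1, -320.5, 216.4]
ee_rot: [2.314, 2.114, 0.004]
ft_force: [0.1, -0.8, -0.1]
width: 16.6
gripper_force: 15.0
```

```bash
python3 plan.py 632.3 -81 190 1.701
```

```text
tcp [ 548.1 -320.5  216.4] tilt 0.43 q6 -0.46 w 16.6 gf 15.0 F [ 0.1 -0.8 -0.1] t 28.9
turn 1.351 (half-turn alt -1.791) then shift [ 114.4 -226.7   26.1] z-axis-only world dz -26.4
```

Converted, -20 mm is -2, 0.15 rad is 3.

pendant:
  plan:
    - [8,0,-2,0,0]
    - [8,0,-2,0,3]
    - [8,0,0,0,3]
    - [8,0,0,0,3]
    - [8,0,0,0,3]
    - [8,0,0,0,3]
    - [8,0,0,0,3]
    - [8,0,0,0,3]
    - [8,0,0,0,3]
    - [8,0,0,0,3]

```text
time_s: 29.9
tcp_pos: [506.0, -315.5, 211.0]
ee_rot: [-3.134, -0.196, 0.003]
ft_force: [0.2, -0.2, -0.5]
width: 16.5
gripper_force: 15.0
```

pendant:
  plan:
    - [8,0,0,0,0]

```text
time_s: 30.0
tcp_pos: [506.1, -315.5, 211.2]
ee_rot: [-3.133, -0.206, 0.003]
ft_force: [0.3, 0.3, 0.6]
width: 16.3
gripper_force: 15.0
```

```bash
python3 plan.py 632.3 -81 190 1.701
```

```text
tcp [ 506.1 -315.5  211.2] tilt 0.13 q6 0.86 w 16.3 gf 15.0 F [0.3 0.3 0.6] t 30.0
turn 0.001 (half-turn alt -3.141) then shift [ 155.7 -216.1   21.2] z-axis-only world dz -21.2
```

pendant:
  plan:
    - [8,1.94,-2.7,0.2,0]
    - [8,1.94,-2.7,0.2,0]
    - [8,1.94,-2.7,0.2,0]
    - [8,1.94,-2.7,0.2,0]
    - [8,1.94,-2.7,0.2,0]
    - [8,1.94,-2.7,0.2,0]
    - [8,1.94,-2.7,0.2,0]
    - [8,1.94,-2.7,0.2,0]
    - [8,0,0,0,0]
    - [8,0,0,0,0]

```text
time_s: 31.0
tcp_pos: [631.9, -81.0, 195.5]
ee_rot: [3.134, 0.211, -0.003]
ft_force: [-0.5, -0.2, 0.3]
width: 16.6
gripper_force: 15.0
```

```bash
python3 plan.py 632.3 -81 155 1.701
```

```text
tcp [631.9 -81.  195.5] tilt 0.11 q6 1.29 w 16.6 gf 15.0 F [-0.5 -0.2  0.3] t 31.0
turn 0.004 (half-turn alt -3.137) then shift [ 0.5  0.1 40.5] z-axis-only world dz -40.5
```

Converted, 12 mm is 1.2, 5 mm is 0.5.

pendant:
  plan:
    - [8,0,0,1.2,0]
    - [8,0,0,1.2,0]
    - [8,0,0,1.2,0]
    - [8,0,0,0.5,0]
    - [8,0,0,0,0]
    - [8,0,0,0,0]

```text
time_s: 31.6
tcp_pos: [632.4, -81.7, 155.5]
ee_rot: [-3.135, -0.205, -0.0]
ft_force: [0.6, 0.5, 0.0]
width: 16.9
gripper_force: 15.0
```

pendant:
  plan:
    - [8,0,0,0.3,0]
    - [8,0,0,0.2,0]

```text
time_s: 31.8
tcp_pos: [632.5, -81.5, 150.7]
ee_rot: [3.135, 0.205, 0.002]
ft_force: [-0.2, -0.7, -0.8]
width: 16.5
gripper_force: 15.0
```

pendant:
  plan:
    - [8,0,0,0.15,0]

```text
time_s: 31.9
tcp_pos: [632.3, -81.5, 148.9]
ee_rot: [-3.135, -0.206, -0.0]
ft_force: [0.1, 0.4, 0.2]
width: 16.3
gripper_force: 15.0
```

pendant:
  plan:
    - [8,0,0,0.1,0]

```text
time_s: 32.0
tcp_pos: [632.3, -81.4, 147.9]
ee_rot: [-3.135, -0.205, -0.0]
ft_force: [-0.2, 0.1, 0.3]
width: 16.4
gripper_force: 15.0
```

pendant:
  plan:
    - [8,0,0,0.1,0]

```text
time_s: 32.1
tcp_pos: [632.3, -81.5, 146.9]
ee_rot: [-3.135, -0.205, -0.0]
ft_force: [0.8, 0.4, -0.8]
width: 16.8
gripper_force: 15.0
```

pendant:
  plan:
    - [8,0,0,0.1,0]

```text
time_s: 32.2
tcp_pos: [632.3, -81.4, 146.0]
ee_rot: [-3.135, -0.205, -0.0]
ft_force: [-1.1, 1.3, 2.9]
width: 16.7
gripper_force: 15.0
```

pendant:
  plan:
    - [8,0,0,0.1,0]

```text
time_s: 32.3
tcp_pos: [632.4, -81.0, 145.6]
ee_rot: [-3.134, -0.205, -0.001]
ft_force: [-1.9, 2.7, 6.2]
width: 16.6
gripper_force: 15.0
```

pendant:
  plan:
    - [8,0,0,0.1,0]

```text
time_s: 32.4
tcp_pos: [632.4, -80.8, 145.4]
ee_rot: [-3.134, -0.205, -0.002]
ft_force: [-3.6, 2.2, 10.8]
width: 16.5
gripper_force: 15.0
```

pendant:
  plan:
    - [8,0,0,0.1,0]

```text
time_s: 32.5
tcp_pos: [632.4, -80.8, 145.3]
ee_rot: [-3.134, -0.205, -0.003]
ft_force: [-3.9, 3.1, 11.4]
width: 16.8
gripper_force: 15.0
```

Converted, -25 mm is -2.5, -20 mm is -2.

pendant:
  plan:
    - [8,0,0,-0.2,0]
    - [32,0,0,0,0]
    - [32,0,0,0,0]
    - [32,0,0,0,0]
    - [32,0,0,-0.8,0]
    - [32,0,0,-2,0]
    - [32,0,0,-2.5,0]
    - [32,0,0,-2.5,0]
    - [32,0,0,0,0]

```text
time_s: 33.4
tcp_pos: [634.4, -81.9, 227.4]
ee_rot: [3.133, 0.205, 0.013]
ft_force: [0.4, -1.1, 0.4]
width: 32.1
gripper_force: 0.0
```

pendant:
  plan:
    - [32,-3,3,0,0]
    - [32,-3,3,0,0]
    - [32,-3,3,0,0]
    - [32,-3,3,0,0]
    - [32,-3,3,0,0]
    - [32,-3,3,0,0]
    - [32,-3,3,0,0]
    - [32,0,0,0,0]
    - [32,0,0,0,0]
    - [32,0,0,0,0]

```text
time_s: 34.4
tcp_pos: [451.8, -316.3, 222.5]
ee_rot: [-3.134, -0.206, 0.0]
ft_force: [0.6, 0.4, -0.3]
width: 32.3
gripper_force: 0.0
```

```bash
python3 - <<'E'
from fit import *
f=grab('top','t3.png');g=grab('scene')
def crop(f,c):
    u,v=proj(f,c)[0].astype(int);return cv2.resize(f['img'][v-66:v+66,u-66:u+66,::-1],(400,400),interpolation=cv2.INTER_CUBIC)
cv2.imwrite('pics/a5.png',np.hstack([crop(f,(621,2,150)),crop(g,(621,2,150))]))
E
```

```text
(no output)
```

View pics/a5.png

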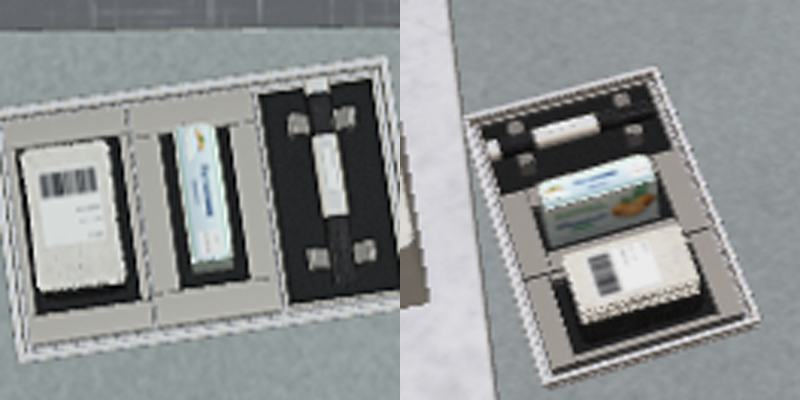

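View pics/t3.png

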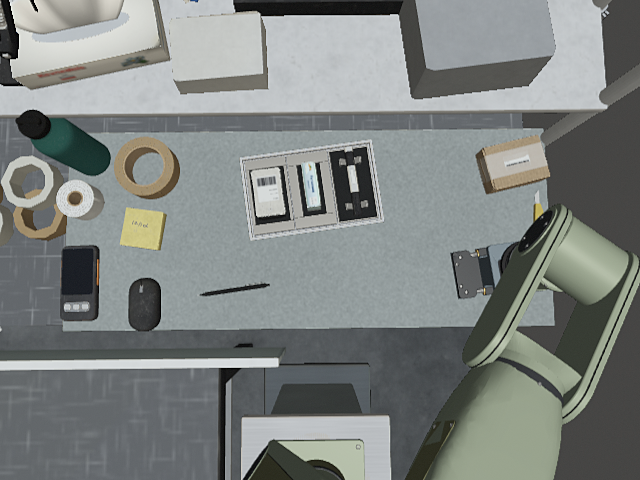

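The marker lies in both Vs, running from (316,82) to (343,287) in the top crop. Brick and tags, and the carton, sit in their pockets, and the mouse, notes and pen are where they were.

```bash
python3 -c "
from workcell import env
print(env.close_job())"
```

```text
the job is handed in; nothing more can be done
None
```

I handed the kit in at about 34 s: in the last pictures the brick with the tags squarely on top, the upright carton and the marker all look fully seated, and the mouse, notes and pen had not moved; the gripper had one brief unexplained side push of about 18 N over the tray, under the 40 N limit.

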